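# Slide the vial carriage to the red stop of the viewing rail

### The job

Bring the vial to the optical eye of the viewing rail: press down the blue brake pad in the middle of the white carriage to free it, keep the pad pressed while you push the carriage along the rail until it rests against the red stop, then let go so that the pad springs up and the brake holds it there. Never force the carriage along with its brake on. Work by touch alone, lifting nothing: the vial stays untouched in its holder and everything else stays where it is.

Things in the scene. Friction and masses are not known exactly. Their poses are not given: they have to be found in the camera images.
- rail: Viewing rail lying fixed on the bench: aluminium bed 420 mm long, 100 mm wide, 12 mm thick with two steel rods and a dark centre strip. Origin at the centre of its underside, on the bench. Its y axis is the long, sliding direction, x points across it to the vial's side (away from the robot), z up. Its place and yaw vary.
- carriage (a joint): Position of the white carriage along the rail's y axis in m, 0 at mid rail (where it starts); it slides with 1 to 3 N when the brake is free. With the brake on, friction holds it against 8 to 15 N, more would drag it along.
- carriage_mid (a point): Point on the white carriage's deck under the pad, 34 mm above the bench; axes as the rail's. The carriage reaches 45 mm either way along the rail, 40 mm to -x, 80 mm to +x. Two white lugs (56 mm wide, 12 thick, tops 52 mm above the bench) stand across it at the pad's ends, inner faces 33 mm from this point along the rail; a fingertip resting on the pad can push against them.
- brake_pad (a joint): How far the blue pad is pressed down, in m: 0 is up (brake on), 0.006 fully down. A spring pushes it up: about 8 N starts it, 10.5 N holds it fully down. The brake is free from about 0.002 on and comes on again by itself when the pad is let up.
- pad_top (a point): Centre of the top face of the blue ribbed pad, 42 mm above the bench when up; it goes down with the pad. The pad is 56 mm along the rail and 42 mm across.
- red_stop: Red clamp stop fixed on the rail, with a black optical eye at its far end. A block 22 mm along the rail, 100 mm across, 30 mm high; origin at the centre of its underside, 12 mm above the bench; axes as the rail's; the eye's post on the +x side reaches 65 mm above the bench. It may be on either side of the carriage. The carriage touches it when its middle is 56 mm from this origin along the rail.
- grey_stop: Plain grey clamp stop of the same block size, without an eye, on the other side of the carriage: not the one wanted.
- vial: Closed amber glass vial with a white cap, 27 mm in diameter, 56 mm tall, about 40 g, standing loose in the grey ring of the carriage (15 mm inner radius, 20 mm high). Origin at the centre of its underside, 34 mm above the bench, its top 90 mm above the bench.
- holder (a point): Centre of the floor of the grey ring on the carriage, 58 mm to the +x side of the carriage's middle.
- spare_vial: Amber vial with a black cap standing on the bench beyond the rail, 27 mm in diameter, 56 mm tall. Origin at its underside. A bystander.
- dish: Clear closed culture dish, 90 mm in diameter, 15 mm high, on the bench on the robot's side of the rail. Origin at its underside. A bystander.
- tube_rack: White rack 60 x 110 mm with microtubes, 42 mm high, beyond the rail. Origin at its underside. A bystander.
- jar: White wide jar, 90 mm in diameter, 130 mm tall, to the left. Origin at its underside. A bystander.
- yellow_pot: Clear pot with a yellow lid, 68 mm in diameter, 75 mm tall, to the right. Origin at its underside. A bystander.
- beaker: Open glass beaker, 68 mm in diameter, 85 mm tall, to the left. Origin at its underside. A bystander.
- pen_box: Small cardboard box, 120 x 50 x 30 mm, to the right. Origin at its underside. A bystander.

How it is judged (in metres and radians):
On the way, in this order (a step that is already met when the one before it is completed fails the run):
1. the brake pad is pressed down while the carriage is still away from the red stop (value of joint brake_pad above 0.0025 m and horizontal distance between carriage_mid and red_stop above 0.075 m), for 0.1 s.
2. the carriage has come up against the red stop with the pad still pressed (horizontal distance between carriage_mid and red_stop below 0.0595 m and value of joint brake_pad above 0.0015 m), for 0.1 s.
At the end, for the whole second after the job is handed in: The carriage rests against the red stop (its middle within 59.5 mm of the stop's centre, that is a gap under 3.5 mm) and is at rest, the brake pad is up again (pressed less than 1.5 mm), and the vial stands upright in its holder (within 6 mm of its centre, on its floor within 4 mm) (horizontal distance between carriage_mid and red_stop below 0.0595 m and value of joint brake_pad below 0.0015 m and not (velocity of joint carriage above 0.005 m/s or velocity of joint carriage below -0.005 m/s) and z of vial in the frame of holder below 0.004 m and angle between vial's own z axis and vertical below 0.15 rad and horizontal distance between vial and holder below 0.006 m); the robot touches nothing.
It fails at once if the carriage is forced along (faster than 20 mm/s, more than 8 mm away from the red stop) with its pad up and the brake on (value of joint brake_pad below 0.0008 m and (velocity of joint carriage above 0.02 m/s or velocity of joint carriage below -0.02 m/s) and horizontal distance between carriage_mid and red_stop above 0.064 m).
It fails at once if the vial is lifted out of its holder (more than 10 mm) (z of vial in the frame of holder above 0.01 m).
It fails at once if the vial is touched by the robot (over 2 N) (contact force between any of the fingers, the arm and vial above 2 N).
It fails at once if a bystander (spare vial, dish, rack, jar, pot, beaker, box) is moved more than 15 mm (distance of any of spare_vial, dish, tube_rack, jar, yellow_pot, beaker, pen_box from where it was at the start of the episode above 0.015 m).
It also fails if it takes over 38 s, if anything falls off the work surface, if the arm or the gripper's body presses on something with over 40 N, if the wrist force passes 120 N, or if a joint passes its speed limit or range.

### The arm

A 6-joint arm with a two-finger parallel gripper is mounted at the origin on the work surface. World frame = base frame: x ahead of the robot, y to its left, z up, the work surface at z = 0. Lengths are in m, angles in degrees, forces in N, time in s.
With the tool pointing down it reaches from about 0.4 to 0.825 m from the base axis. Payload 7 kg.
Tool frame: the origin (TCP) lies at the centre of the arm's flange, where the gripper is bolted on; the fingertips stand 178 mm ahead of it and the grasp point (between the pads) lies 159 mm ahead of it (r.tips_ahead is the z of the fingertips in the tool frame, in m); z points along the fingers, y is the line along which they close (so a half turn about z gives the same grasp; the last joint's range is limited). The gripper opens to 88 mm and grips with 3 to 60 N. Pads are 19 mm wide; open, the fingers measure 130 mm over their backs; the gripper's body (78 mm by 193 mm) begins 47 mm behind the grasp point.
Start: joints at [16.507, 20.546, 0.682, 0, -70.136, -16.507], TCP at [0.675, -0, 0.405] pointing down, gripper open.
Joint ranges: [-176.03, 176.03], [-82.01, 121.73], [-58.28, 71.71], [-173.87, 95.51], [-174.79, -0.11], [-173.66, 173.66]. Speed limits (degrees/s): [136.94, 136.94, 172.46, 180, 180, 180].

### API

Orientations are given as [roll, pitch, yaw] about the fixed x, y, z axes, in that order (R = Rz(yaw) Ry(pitch) Rx(roll)).
In Python, from plant import r gives the robot as it stands. The module is installed in compiled form; this text tells all that it offers.
- The arm moves only by the shell command python3 -m pendant 'ROWS' [FORCE]. ROWS is JSON, a list that holds one entry, the list of rows, each a list of 7 numbers: the shift along the tool's x, y, z in m, then the turn, a rotation vector about the tool's x, y, z in degrees, then the gripper command: -1 is shut, 1 is fully open, values between are in proportion. A call has 1 to 5 rows; each row is the pose to reach, as a shift and turn from the pose commanded when the call began, along the tool's axes at that moment; what a row does not reach only later rows make up. A row lasts 1/10 s, in which the tool goes at most 50 mm and 8.59 degrees, less where a joint would pass 70% of its speed; a pose out of reach is approached as far as the arm can. A call with a gripper value outside its range is refused whole. The fingers move at their own pace and stop on an object; FORCE is the grip in N (left out, the last holds). Time passes only in rows, so rows that repeat a pose let the fingers close. It gives the time, the measured TCP pose, the force, the opening and the grip force at its end, in the units of the state.
- r.get_state(): the state, without advancing time (a new reading comes with each control period).
- r.capture(name): name is "scene" or "side" or "wrist"; returns the picture (480x640x3 uint8, red, green, blue); there is no depth.
- r.camera_params(name): a dict with "fx", "fy", "cx", "cy" (pixels), "R" (3x3) and "t" (3): a world point X has camera coordinates R X + t. Camera axes: x right, y down, z forward; pixel columns grow to the right and rows downward; lengths in m; the calibration is good to about 2 mm. A picture is of the moment at which its call begins: read the wrist's pose just before it. camera_params takes no time and is no camera call; for the wrist camera it gives the pose at the moment of the call.
- r.close_job(): hands the job in; it is judged then, once.
The state is a dict: "time_s": time; "joints": joint angles; "qd": joint speeds; "joint_torque": joint torques, N m; "tcp_pos": TCP position; "eef_rot": TCP orientation; "contact_force": force on the tool from outside, world axes, zero at the start; "moment": the same for the moment, N m; "gripper_width": finger opening in m; "gripper_force": force on a finger pad.
Only numpy, scipy, OpenCV 4.12 (cv2) and the standard library are available. Lean on these libraries where they do the work, as an engineer would, in place of code of your own. Each camera call takes 0.05 s, during which the arm holds its last target. There are 200 camera calls.

## Working session

There is one attempt and no reset: what is moved stays moved. The work goes in short steps, Python scripts to look and compute and a shell command to move; the robot and the scene stay as the last step left them, time stands still between calls to the robot, and variables do not carry over. Pictures are saved under pics/ and viewed, at most 10 in all, crops included, and the job is handed in when it is done.

```bash
mkdir -p pics; python3 - <<'E'
from plant import r
import cv2,numpy as np
s=r.get_state();print(s['time_s'],s['tcp_pos'],s['eef_rot'],s['gripper_width'],s['contact_force'])
for n in("scene","wrist"):
    p=r.camera_params(n);im=r.capture(n);cv2.imwrite(f'pics/{n}0.png',im[:,:,::-1]);print(n,p)
E
```

```text
0.0 [6.74795393e-01 2.46366586e-05 4.03704578e-01] [ 1.79903460e+02 -7.61735314e-03 -9.00045962e+01] 0.08720412661186559 [-0.46878638  0.92761453  0.70562346]
scene {'fx': 506.29156189101485, 'fy': 506.29156189101485, 'cx': 317.43998229467786, 'cy': 243.27261300807834, 'R': array([[-0.18204104,  0.98307826, -0.02044984],
       [ 0.62831627,  0.10030026, -0.77146518],
       [-0.75635952, -0.15328729, -0.63594283]]), 't': array([ 0.11400362, -0.30617464,  1.6189111 ])}
wrist {'fx': 359.897117312915, 'fy': 359.897117312915, 'cx': 319.25365243198684, 'cy': 237.32194460612203, 'R': array([[-9.99998243e-01, -9.35912001e-05,  1.87210199e-03],
       [ 3.93541283e-04,  9.66009432e-01,  2.58506522e-01],
       [-1.83266212e-03,  2.58506804e-01, -9.66007698e-01]]), 't': array([ 0.67367959, -0.03061737,  0.39078545])}
```

View pics/scene0.png

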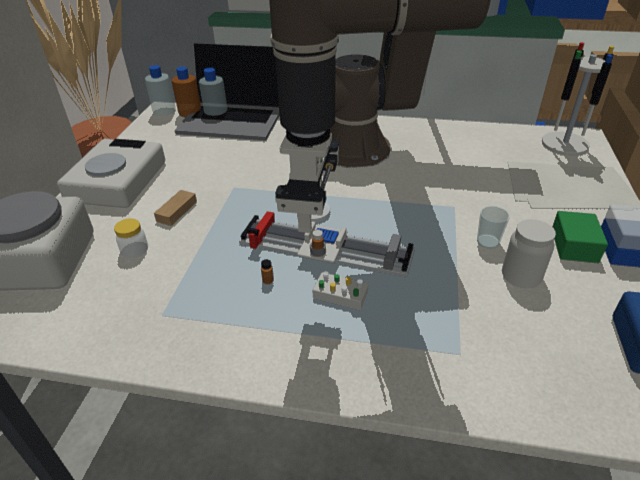

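View pics/wrist0.png

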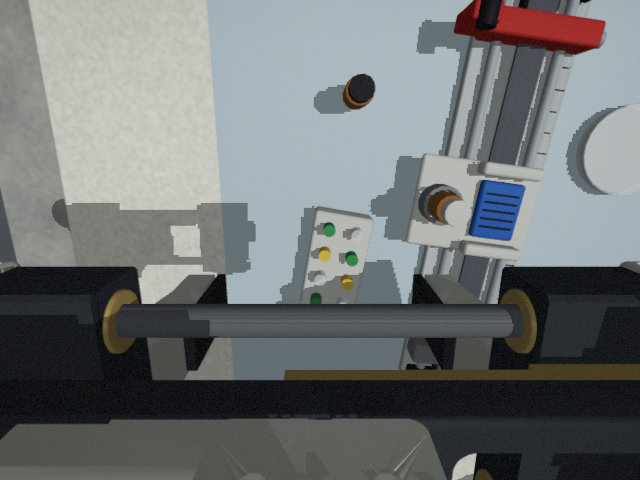

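The wrist view shows the blue pad at about (497,210), the vial in its ring at (445,208), and the red stop at (530,28), which is on the -y side. The dish is at (620,150). I'll measure the pad and the stop.

```bash
cat > h.py <<'E'
import numpy as np,cv2
from plant import r
def cast(p,uv,z):
    uv=np.atleast_2d(uv).astype(float)
    d=np.c_[(uv[:,0]-p['cx'])/p['fx'],(uv[:,1]-p['cy'])/p['fy'],np.ones(len(uv))]@p['R']
    c=-p['R'].T@p['t']
    return (c+d*((z-c[2])/d[:,2])[:,None])[:,:2]
def blob(im,lo,hi,roi=None):
    h=cv2.cvtColor(im,cv2.COLOR_RGB2HSV);m=cv2.inRange(h,np.array(lo),np.array(hi))
    m=cv2.morphologyEx(m,cv2.MORPH_CLOSE,np.ones((7,7)))
    c=cv2.findContours(m,cv2.RETR_EXTERNAL,cv2.CHAIN_APPROX_NONE)[0]
    return max(c,key=cv2.contourArea)[:,0,:]
def rect(p,c,z):
    w=cast(p,c,z);(x,y),(a,b),t=cv2.minAreaRect((w*1000).astype(np.float32));
    bx=cv2.boxPoints(((x,y),(a,b),t));e=[bx[1]-bx[0],bx[2]-bx[1]];l=max(e,key=np.linalg.norm)
    return np.array([x,y]),(a,b),np.degrees(np.arctan2(l[1],l[0]))
E
python3 - <<'E'
from h import *
p=r.camera_params('wrist');im=r.capture('wrist')
b=blob(im,(105,120,60),(128,255,255));print('pad',rect(p,b,.042))
k=blob(im,(0,170,60),(6,255,255));print('red at top z',rect(p,k,.042),k.min(0),k.max(0))
# top face only: brightness split
h=cv2.cvtColor(im,cv2.COLOR_RGB2HSV)
for u in(500,540,580): print(u,[tuple(h[v,u]) for v in range(4,62,4)])
s=r.get_state();print(s['time_s'],s['tcp_pos'])
E
```

```text
pad (array([503.34414673,  -6.71700287]), (54.850162506103516, 42.84254455566406), np.float32(82.34971))
red at top z (array([ 494.79650879, -166.10987854]), (31.572580337524414, 125.60913848876953), np.float32(-7.744592)) [455   0] [604  53]
500 [(np.uint8(2), np.uint8(108), np.uint8(40)), (np.uint8(0), np.uint8(175), np.uint8(105)), (np.uint8(0), np.uint8(189), np.uint8(162)), (np.uint8(1), np.uint8(191), np.uint8(163)), (np.uint8(2), np.uint8(192), np.uint8(149)), (np.uint8(1), np.uint8(183), np.uint8(166)), (np.uint8(1), np.uint8(183), np.uint8(164)), (np.uint8(0), np.uint8(205), np.uint8(118)), (np.uint8(1), np.uint8(173), np.uint8(68)), (np.uint8(0), np.uint8(131), np.uint8(68)), (np.uint8(100), np.uint8(26), np.uint8(89)), (np.uint8(95), np.uint8(19), np.uint8(144)), (np.uint8(90), np.uint8(11), np.uint8(162)), (np.uint8(90), np.uint8(11), np.uint8(163)), (np.uint8(94), np.uint8(11), np.uint8(163))]
540 [(np.uint8(103), np.uint8(23), np.uint8(79)), (np.uint8(111), np.uint8(31), np.uint8(82)), (np.uint8(1), np.uint8(193), np.uint8(156)), (np.uint8(1), np.uint8(190), np.uint8(16
[... 529 characters left out ...]
), np.uint8(116)), (np.uint8(94), np.uint8(11), np.uint8(169)), (np.uint8(90), np.uint8(12), np.uint8(164)), (np.uint8(150), np.uint8(2), np.uint8(158)), (np.uint8(0), np.uint8(185), np.uint8(161)), (np.uint8(1), np.uint8(196), np.uint8(159)), (np.uint8(1), np.uint8(185), np.uint8(161)), (np.uint8(1), np.uint8(192), np.uint8(161)), (np.uint8(1), np.uint8(190), np.uint8(161)), (np.uint8(1), np.uint8(187), np.uint8(162)), (np.uint8(1), np.uint8(205), np.uint8(117)), (np.uint8(2), np.uint8(239), np.uint8(63)), (np.uint8(177), np.uint8(94), np.uint8(79)), (np.uint8(99), np.uint8(27), np.uint8(188)), (np.uint8(100), np.uint8(24), np.uint8(189))]
0.15 [6.74861727e-01 2.99151179e-06 4.03920975e-01]
```

```bash
python3 - <<'E'
from h import *
p=r.camera_params('wrist');im=r.capture('wrist')
k=blob(im,(0,150,125),(8,255,255));print('red top',rect(p,k,.042))
a=np.radians(-7.65);ex=np.array([np.cos(a),np.sin(a)]);ey=np.array([-ex[1],ex[0]])
d=cast(p,k,.042)-[.5033,-.0067];print('front edge y rel',np.percentile(d@ey,[2,50,98]),'x',(d@ex).min(),(d@ex).max())
E
python3 -m pendant '[[[0.0013,0.034,0,0,0,-8.2,-1],[0.0026,0.068,0,0,0,-16.4,-1],[0.004,0.102,0,0,0,-24.6,-1],[0.0053,0.137,0,0,0,-32.8,-1],[0.0067,0.1715,0,0,0,-41,-1]]]' 20
python3 -m pendant '[[[0,0,0,0,0,-8.27,-1],[0,0,0,0,0,-16.54,-1],[0,0,0,0,0,-24.8,-1],[0,0,0,0,0,-33.1,-1],[0,0,0,0,0,-41.35,-1]]]'
python3 -m pendant '[[[0,0,0.03,0,0,0,-1],[0,0,0.06,0,0,0,-1],[0,0,0.08,0,0,0,-1],[0,0,0.08,0,0,0,-1],[0,0,0.08,0,0,0,-1]]]'
python3 - <<'E'
from h import *
s=r.get_state();print(s)
im=r.capture('wrist');cv2.imwrite('pics/wrist1.png',im[:,:,::-1])
p=r.camera_params('wrist');b=blob(im,(105,120,60),(128,255,255));print('pad',rect(p,b,.042))
E
```

```text
red top (array([ 478.83517456, -166.38464355]), (23.4572696685791, 94.36369323730469), np.float32(-9.917875))
front edge y rel [-0.17319714 -0.16210397 -0.15152946] x -0.05009159739987809 0.04461939898489387
time_s: 0.7
tcp_pos: [0.502, -0.0069, 0.4044]
eef_rot: [180.0, 0.0, -48.7]
contact_force: [0.6, 1.1, 0.6]
gripper_width: 0.0527
gripper_force: 0.0
time_s: 1.2
tcp_pos: [0.5033, -0.0067, 0.4047]
eef_rot: [-180.0, -0.0, -7.3]
contact_force: [-0.8, -0.3, -0.4]
gripper_width: 0.0134
gripper_force: 0.0
time_s: 1.7
tcp_pos: [0.5037, -0.0067, 0.3251]
eef_rot: [180.0, 0.0, -7.6]
contact_force: [-0.3, 0.9, 1.1]
gripper_width: 0.0004
gripper_force: 0.0
{'time_s': 1.7, 'joints': array([ 2.16265970e+01,  8.43037803e+00, -2.70255087e+01,  2.68221922e-02,
       -5.45647714e+01,  6.07235773e+01]), 'qd': array([-0.0626685 , -1.15255124,  1.24380267,  0.14123122, -0.04078032,
       -0.05634733]), 'joint_torque': array([-5.78429340e-02, -3.61346412e+01,  2.42828572e+01,  5.69777459e+00,
        1.30529157e-01, -2.25781528e-04]), 'tcp_pos': array([ 0.50373689, -0.00669201,  0.3251085 ]), 'eef_rot': array([ 1.79970839e+02,  7.33766202e-03, -7.63427259e+00]), 'contact_force': array([-0.26988123,  0.86844744,  1.07332123]), 'moment': array([-0.09405316, -0.00745201,  0.01204769]), 'gripper_force': 0.0, 'gripper_width': 0.000393802391386353}
pad (array([502.8815918 ,  -5.49268341]), (54.82408142089844, 40.9151496887207), np.float32(82.36986))
```

View pics/wrist1.png

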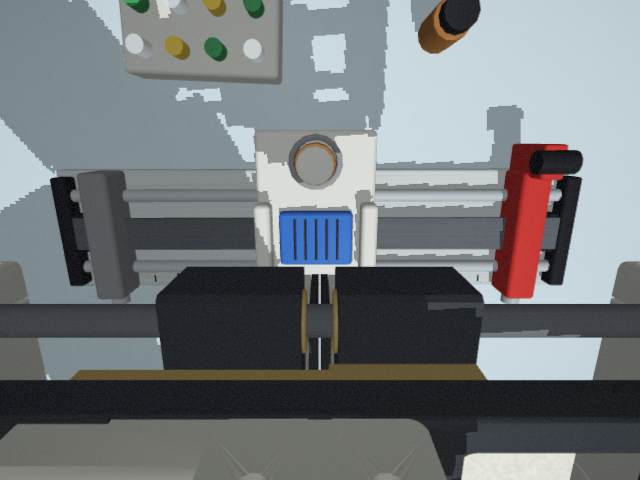

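The picture shows the shut fingers aligned over the blue pad at (316,237). The red stop is on the right at (530,220), which is tool +y, about 106 mm of travel away, and the vial at (316,162) is clear. Next I descend and press.

```bash
python3 -m pendant '[[[0,-0.001,0.03,0,0,0,-1],[0,-0.001,0.06,0,0,0,-1],[0,-0.001,0.085,0,0,0,-1],[0,-0.001,0.095,0,0,0,-1],[0,-0.001,0.099,0,0,0,-1]]]'
python3 -m pendant '[[[0,0,0.002,0,0,0,-1],[0,0,0.004,0,0,0,-1],[0,0,0.006,0,0,0,-1],[0,0,0.007,0,0,0,-1],[0,0,0.007,0,0,0,-1]]]'
```

```text
time_s: 2.25
tcp_pos: [0.504, -0.0056, 0.2259]
eef_rot: [180.0, -0.0, -7.6]
contact_force: [-0.4, -0.1, 0.0]
gripper_width: 0.0002
gripper_force: 0.0
time_s: 2.75
tcp_pos: [0.5041, -0.0056, 0.2197]
eef_rot: [-180.0, -0.1, -7.6]
contact_force: [-1.6, 0.9, 8.3]
gripper_width: 0.0005
gripper_force: 4.0
```

```bash
python3 -m pendant '[[[0,0,0.0015,0,0,0,-1],[0,0,0.003,0,0,0,-1],[0,0,0.0045,0,0,0,-1],[0,0,0.0045,0,0,0,-1],[0,0,0.0045,0,0,0,-1]]]'
```

```text
time_s: 3.25
tcp_pos: [0.5041, -0.0056, 0.2155]
eef_rot: [-180.0, -0.1, -7.6]
contact_force: [-2.8, 0.3, 9.4]
gripper_width: 0.0005
gripper_force: 4.8
```

Force and height agree on about 4.5 mm pressed. Now I push towards the red stop (tool +y).

```bash
python3 -m pendant '[[[0,0.003,0,0,0,0,-1],[0,0.006,0,0,0,0,-1],[0,0.009,0,0,0,0,-1],[0,0.012,0,0,0,0,-1],[0,0.015,0,0,0,0,-1]]]'
python3 -m pendant '[[[0,0.003,0,0,0,0,-1],[0,0.006,0,0,0,0,-1],[0,0.009,0,0,0,0,-1],[0,0.012,0,0,0,0,-1],[0,0.015,0,0,0,0,-1]]]'
python3 - <<'E'
from h import *
im=r.capture('wrist');cv2.imwrite('pics/wrist2.png',im[:,:,::-1])
E
```

```text
time_s: 3.75
tcp_pos: [0.5021, -0.0205, 0.2155]
eef_rot: [-180.0, -0.1, -7.6]
contact_force: [-3.1, 1.1, 9.7]
gripper_width: 0.0004
gripper_force: 4.8
time_s: 4.25
tcp_pos: [0.5001, -0.0354, 0.2155]
eef_rot: [-180.0, -0.1, -7.6]
contact_force: [-2.4, 1.6, 10.1]
gripper_width: 0.0001
gripper_force: 4.8
```

View pics/wrist2.png

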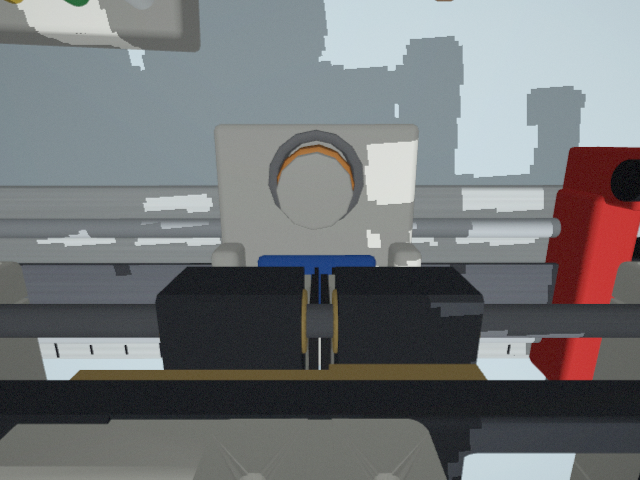

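The carriage rides along by friction, with the pad still centred under the fingers at (317,262). About 76 mm is left, so I carry on.

```bash
python3 -m pendant '[[[0,0.004,0,0,0,0,-1],[0,0.009,0,0,0,0,-1],[0,0.014,0,0,0,0,-1],[0,0.019,0,0,0,0,-1],[0,0.024,0,0,0,0,-1]]]'
python3 -m pendant '[[[0,0.005,0,0,0,0,-1],[0,0.01,0,0,0,0,-1],[0,0.015,0,0,0,0,-1],[0,0.02,0,0,0,0,-1],[0,0.024,0,0,0,0,-1]]]'
python3 -m pendant '[[[0,0.003,0,0,0,0,-1],[0,0.006,0,0,0,0,-1],[0,0.009,0,0,0,0,-1],[0,0.012,0,0,0,0,-1],[0,0.015,0,0,0,0,-1]]]'
python3 - <<'E'
from h import *
im=r.capture('wrist');cv2.imwrite('pics/wrist3.png',im[:,:,::-1])
E
```

```text
time_s: 4.8
tcp_pos: [0.497, -0.0593, 0.2155]
eef_rot: [-180.0, -0.1, -7.6]
contact_force: [-2.2, 1.5, 9.5]
gripper_width: 0.0006
gripper_force: 4.8
time_s: 5.3
tcp_pos: [0.4938, -0.0832, 0.2155]
eef_rot: [-180.0, -0.1, -7.6]
contact_force: [-2.7, 1.1, 9.6]
gripper_width: 0.0005
gripper_force: 4.8
time_s: 5.8
tcp_pos: [0.4918, -0.0979, 0.2155]
eef_rot: [-180.0, -0.1, -7.6]
contact_force: [-1.7, 1.4, 10.0]
gripper_width: 0.0004
gripper_force: 4.8
```

View pics/wrist3.png

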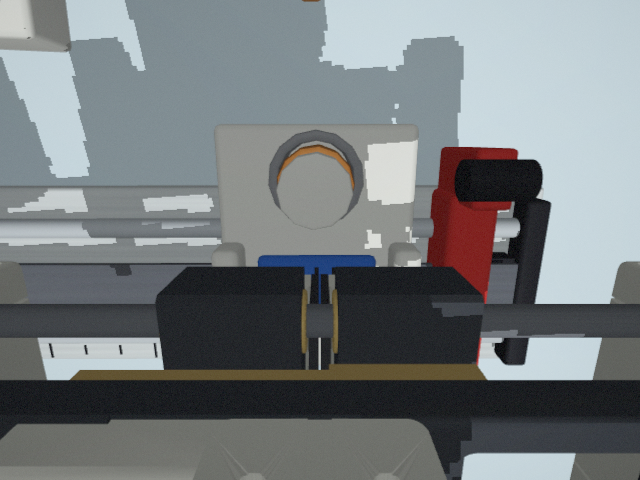

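The gap to the red stop is down to about (418→432 px), roughly 10 mm. I close it slowly and watch the force.

```bash
python3 -m pendant '[[[0,0.002,0,0,0,0,-1],[0,0.004,0,0,0,0,-1],[0,0.006,0,0,0,0,-1],[0,0.008,0,0,0,0,-1],[0,0.01,0,0,0,0,-1]]]'
python3 -m pendant '[[[0,0.001,0,0,0,0,-1],[0,0.002,0,0,0,0,-1],[0,0.003,0,0,0,0,-1],[0,0.004,0,0,0,0,-1],[0,0.005,0,0,0,0,-1]]]'
```

```text
time_s: 6.35
tcp_pos: [0.4905, -0.1078, 0.2155]
eef_rot: [-180.0, -0.1, -7.6]
contact_force: [-1.7, 1.6, 10.3]
gripper_width: 0.0003
gripper_force: 4.8
time_s: 6.85
tcp_pos: [0.4901, -0.1122, 0.2156]
eef_rot: [-179.9, -0.2, -7.6]
contact_force: [-1.6, 6.9, 9.5]
gripper_width: 0.0005
gripper_force: 4.8
```

```bash
python3 -m pendant '[[[0,0.001,0,0,0,0,-1],[0,0.002,0,0,0,0,-1],[0,0.002,0,0,0,0,-1]]]'
python3 - <<'E'
from h import *
im=r.capture('wrist');cv2.imwrite('pics/wrist4.png',im[:,:,::-1])
E
```

```text
time_s: 7.15
tcp_pos: [0.4902, -0.1142, 0.2158]
eef_rot: [-179.9, -0.2, -7.6]
contact_force: [-0.3, 6.3, 8.5]
gripper_width: 0.0003
gripper_force: 4.7
```

View pics/wrist4.png

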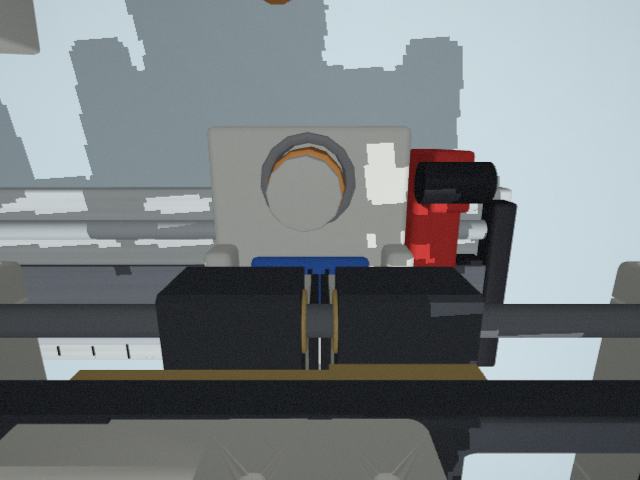

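The carriage is now flush with the red stop, both edges at about 408 px. The pad has slipped back slightly under the fingers, which confirms contact. I let go straight up.

```bash
python3 -m pendant '[[[0,0,-0.002,0,0,0,-1],[0,0,-0.004,0,0,0,-1],[0,0,-0.006,0,0,0,-1],[0,0,-0.01,0,0,0,-1],[0,0,-0.02,0,0,0,-1]]]'
python3 -m pendant '[[[0,0,-0.03,0,0,0,-1],[0,0,-0.06,0,0,0,-1],[0,0,-0.09,0,0,0,-1],[0,0,-0.09,0,0,0,-1],[0,0,-0.09,0,0,0,-1]]]'
python3 - <<'E'
from h import *
p=r.camera_params('wrist');im=r.capture('wrist');cv2.imwrite('pics/wrist5.png',im[:,:,::-1])
print('pad',rect(p,blob(im,(105,120,60),(128,255,255)),.042))
E
```

```text
time_s: 7.7
tcp_pos: [0.4884, -0.1149, 0.234]
eef_rot: [180.0, 0.1, -7.7]
contact_force: [-0.3, -0.5, 0.3]
gripper_width: 0.0005
gripper_force: 0.0
time_s: 8.2
tcp_pos: [0.4888, -0.1148, 0.3253]
eef_rot: [-180.0, -0.1, -7.7]
contact_force: [-0.8, -0.1, -1.8]
gripper_width: 0.0
gripper_force: 0.0
pad (array([ 488.40505981, -111.05211639]), (54.67436599731445, 40.82943344116211), np.float32(82.340866))
```

View pics/wrist5.png

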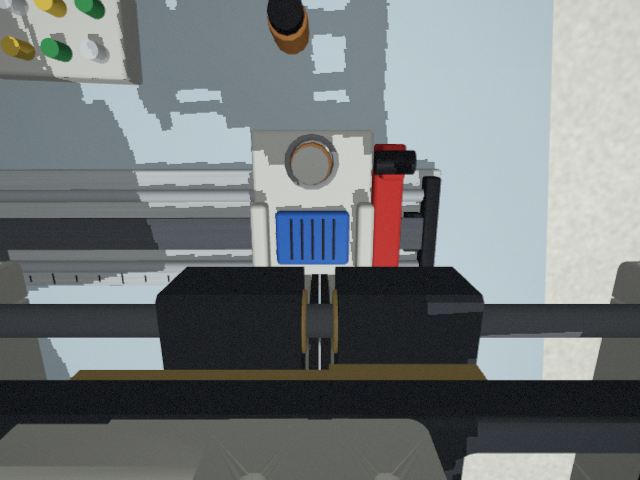

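The carriage touches the red stop at about 373 px, the pad is up at (312,237), and the vial stands upright in its ring. The pad moved 106.5 mm against about 106 expected, so I hand in.

```bash
python3 -c "
from plant import r
print(r.close_job())"
```

```text
the job is handed in; nothing more can be done
None
```

The job is handed in (verdict not shown): the last camera view has the carriage against the red stop, the pad up, the vial upright in its holder and the arm clear.

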